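# Light up and hold back the belt sander's tensioner for a belt change

### The job

Get the bench belt sander ready for a new belt: first take the small lamp by its bar and turn and tip its head until the beam points straight at the pivot of the tensioner arm. Then swing the roller end of the sprung tensioner arm over until the arm is fully against its stop, and finish while still holding it there with the gripper, without letting go. Leave the lamp aimed and do not disturb the bowl, the bottle or the pliers.

Things in the scene. Friction and masses are not known exactly. Their poses are not given: they have to be found in the camera images.
- sander: bench belt sander without belt, bolted down: base plate 170 x 260 x 20 mm (x -90 to 80), upright aluminium hanger plate on it (x 0 to 12, 150 mm wide, 126 high), grey motor behind (-x, to 102 high), two 60 mm wheels in front at y +-92 (tops 86 high). Origin: on the table under the hanger plate's rear face; x points out of the plate to the tensioner's side, y along it, z up
- pivot (a point): centre of the tensioner's pivot body (dark cylinder 30 mm across with a coil spring, axis along the sander's x), at (46, 0, 80) mm in the sander's frame; fixed
- tension_arm (a joint): tensioner arm's angle about the pivot, rad. 0 = rest, leaning 0.7 from upright to the sander's +y; grows as it swings up and over to -y; 1.3 = against the stop pin, leaning 0.6 to -y. A spring throws it back to 0 when let go: about 3 N at the roller at rest, 7 N at the stop (9 N if pushed level)
- roller (a point): centre of the black idler roller at the arm's free end, 110 mm from the pivot: 32 mm across, 26 mm long (axis along the sander's x), between two steel cage plates 4 mm thick, 22 wide, 36 over both. 164 mm high at rest, 190 at most, 171 at the stop. z points along the arm, away from the pivot. Can be pushed sideways or pinched
- lamp: fixed foot and post of the work lamp: round foot 90 mm across, post 20 mm across, on the sander's -y side, about 230 mm from the pivot. Origin: under the foot; the post is the swivel axis
- lamp_swivel (a joint): turn of the lamp head about the upright post, rad, counter-clockwise from above positive, range -1.5 to 1.5; 0 = the beam points along x of lamp. Stiff by friction (0.06 N m), stays where left
- lamp_tilt (a joint): tip of the lamp head about its level axis, rad; 0 = beam level, positive = beam tipped down, range -0.8 to 0.8. Stiff by friction (0.07 N m), stays where left
- lamp_center (a point): centre of the black lamp head (30 x 104 x 56 mm, white light face on its front), where swivel and tilt axes cross, 133 mm above the table. x = beam direction (out of the white face), y = tilt axis, z = towards the bar
- lamp_bar (a point): middle of the aluminium handle bar of the lamp head, 75 mm from lamp_center along its z: round, 12 mm thick, runs along the tilt axis, free for 80 mm between its two uprights; 41 mm of room between the bar and the head. Moves with both joints
- bowl: white plastic bowl, 150 mm across, 50 mm high, loose; origin under its centre; leave alone
- bottle: clear bottle, 56 mm across, 130 mm high, loose; origin under its centre; leave alone
- pliers: running pliers with red handles, about 190 mm long, 14 mm high, lying loose; origin under their pivot; leave alone
Not all that is in view belongs to the job. What is shaped like the lamp but orange or pink is not meant.

How it is judged:
By the outcome, as a careful person would: the job done as asked, in the order asked, and still so for the second after the job is handed in, while the arm keeps its last pose, push and grip.
It also fails if it takes over 51 s, if anything falls off the work surface, if the arm or the gripper's body presses on something with over 40 N, if the wrist force passes 120 N, or if a joint passes its speed limit or range.

### The arm

A 6-joint arm with a two-finger parallel gripper is mounted at the origin on the work surface. World frame = base frame: x ahead of the robot, y to its left, z up, the work surface at z = 0. Lengths are in mm, angles in rad, forces in N, time in s.
With the tool pointing down it reaches from about 400 to 925 mm from the base axis. Payload 12.5 kg.
Tool frame: the origin (TCP) lies midway between the tips of the shut fingers; the grasp point (between the pads) lies 19 mm behind it; z points along the fingers, y is the line along which they close (so a half turn about z gives the same grasp; the last joint's range is limited). The gripper opens to 95 mm and grips with 3 to 60 N. Pads are 20 mm wide; open, the fingers measure 119 mm over their backs; the gripper's body (75 mm by 180 mm) begins 59 mm behind the grasp point.
Start: joints at [1.227, 0.491, 1.559, -0, 1.092, -0.106], TCP at [147.21, 607.434, 214.661] pointing down, gripper open.
Joint ranges: [-3.1, 3.1], [-0.84, 2.19], [0.05, 2.79], [-1.13, 4.28], [0.06, 2.93], [-2.69, 2.69]. Speed limits (rad/s): [2.22, 2.22, 2.79, 3.14, 3.14, 3.14].

### API

Orientations are given as [roll, pitch, yaw] about the fixed x, y, z axes, in that order (R = Rz(yaw) Ry(pitch) Rx(roll)).
In Python, from cell import * gives the robot as it stands. The module is installed in compiled form; this text tells all that it offers.
- The arm moves only by the tool arm_command, never from a script. Its arguments are lists of equal length, an entry for each row: "delta_pos": the shift along the world's x, y, z in units of 250 mm (1.0 is 250 mm), a list of three; "delta_rot": the turn, a rotation vector about the world's x, y, z in units of 90 degrees (1.0 is 90 degrees), a list of three; "claw": the closure, from 0 (fully open) to 1 (shut). In form: {"delta_pos": [[tx, ty, tz], ...], "delta_rot": [[wx, wy, wz], ...], "claw": [claw, ...]}. A call has exactly 5 rows; each row is the pose to reach, as a shift and turn from the pose commanded when the call began; what a row does not reach only later rows make up. A row lasts 1/12 s, in which the tool goes at most 41.7 mm and 7.16 degrees, less where a joint would pass 70% of its speed; a pose out of reach is approached as far as the arm can. A call with a number of a shift or a turn outside -1 to 1 is refused whole. A call with a gripper value outside its range is refused whole. The fingers move at their own pace and stop on an object; the grip force is fixed at half the most. Time passes only in rows, so rows that repeat a pose let the fingers close, or fill a call up. It gives the time, the measured TCP pose, the force, the opening and the grip force at its end, in the units of the state.
- state(): the state, without advancing time (a new reading comes with each control period).
- read_camera(name): name is "scene" or "top" or "wrist"; returns the picture (384x512x3 uint8, red, green, blue); there is no depth.
- calibration(name): a dict with "camera_matrix" (3x3 intrinsics, pixels), "T" (4x4, takes a point from camera to world coordinates). Camera axes: x right, y down, z forward; pixel columns grow to the right and rows downward; lengths in mm; the calibration is good to about 2 mm. A picture is of the moment at which its call begins: read the wrist's pose just before it. calibration takes no time and is no camera call; for the wrist camera it gives the pose at the moment of the call.
- job_done(): hands the job in; it is judged then, once.
The state is a dict: "t": time; "joints": joint angles; "qvel": joint speeds; "tau": joint torques, N m; "eef_pos": TCP position; "tcp_rot": TCP orientation; "ft_force": force on the tool from outside, world axes, zero at the start; "moment": the same for the moment, N m; "opening": opening from 0.0 (shut) to 1.0 (fully open); "grip_force": force on a finger pad.
Only numpy, scipy, OpenCV 4.12 (cv2) and the standard library are available. Lean on these libraries where they do the work, as an engineer would, in place of code of your own. Each camera call takes 0.05 s, during which the arm holds its last target. There are 200 camera calls.

## Working session

There is one attempt and no reset: what is moved stays moved. The work goes in short steps, Python scripts to look and compute and a tool call to move; the robot and the scene stay as the last step left them, time stands still between calls to the robot, and variables do not carry over. Pictures are saved under pics/ and viewed, at most 10 in all, crops included, and the job is handed in when it is done.

Besides the shell and the picture viewer there is one more tool, called after "Call:" in YAML: its name, and indented under it one key for each argument. arm_command: Moves the arm, as the interface text tells. Shifts and turns lie within -1 to 1; 1 stands for 250 mm of shift or 90 degrees of turn. Its arguments: {"type":"object","properties":{"delta_pos":{"type":"array"},"delta_rot":{"type":"array"},"claw":{"type":"array"}},"required":["delta_pos","delta_rot","claw"]}

```bash
mkdir -p pics
python3 - <<'E'
from cell import *
import cv2,numpy as np
for n in ["scene","top","wrist"]:
    c=calibration(n); print(n,c["camera_matrix"].round(1).tolist(),c["T"].round(3).tolist())
    im=read_camera(n); cv2.imwrite(f"pics/{n}0.png",im[:,:,::-1])
a=cv2.imread("pics/scene0.png");b=cv2.imread("pics/top0.png")
cv2.imwrite("pics/a.png",cv2.resize(a,(800,600)));cv2.imwrite("pics/b.png",cv2.resize(b,(800,600)))
print(state())
E
```

```text
scene [[429.0, 0.0, 248.8], [0.0, 429.0, 192.7], [0.0, 0.0, 1.0]] [[0.037, 0.739, -0.672, 1550.823], [0.999, -0.016, 0.038, -69.515], [0.017, -0.673, -0.739, 1199.165], [0.0, 0.0, 0.0, 1.0]]
top [[371.4, 0.0, 253.8], [0.0, 371.4, 187.5], [0.0, 0.0, 1.0]] [[-0.049, -0.976, 0.212, 354.886], [-0.999, 0.047, -0.013, 2.667], [0.002, -0.212, -0.977, 1110.011], [0.0, 0.0, 0.0, 1.0]]
wrist [[343.5, 0.0, 257.9], [0.0, 343.5, 196.8], [0.0, 0.0, 1.0]] [[0.235, 0.941, 0.245, 78.93], [0.972, -0.227, -0.061, 624.567], [-0.002, 0.252, -0.968, 384.087], [0.0, 0.0, 0.0, 1.0]]
{'t': 0.15, 'joints': array([ 1.22742850e+00,  4.91416576e-01,  1.55931160e+00, -2.87008643e-05,
        1.09167714e+00, -1.05592540e-01]), 'qvel': array([-0.00160947, -0.00250736, -0.00198475, -0.00139386, -0.00062735,
       -0.00079951]), 'tau': array([ 1.55281119e-03, -6.12898493e+01, -2.58280331e+01,  6.92591560e-02,
        4.72868280e-02, -1.15777261e-04]), 'eef_pos': array([147.1349202 , 607.25667201, 214.19805171]), 'tcp_rot': array([-3.14078184e+00, -6.03348878e-05,  2.90383058e+00]), 'ft_force': array([-0.26551871,  0.50884031, -0.08524438]), 'moment': array([-0.00609395, -0.02833034, -0.00543729]), 'grip_force': 0.0, 'opening': 1.002335501264813}
```

View pics/a.png

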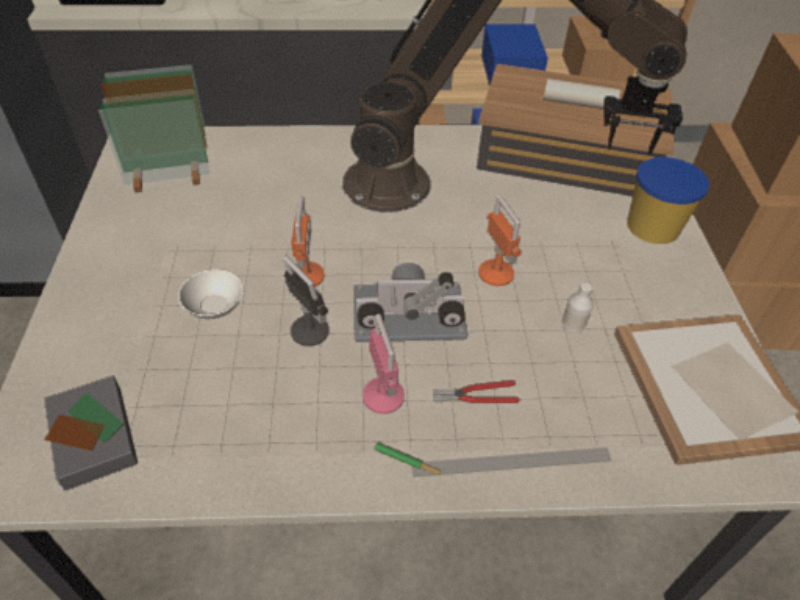

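View pics/b.png

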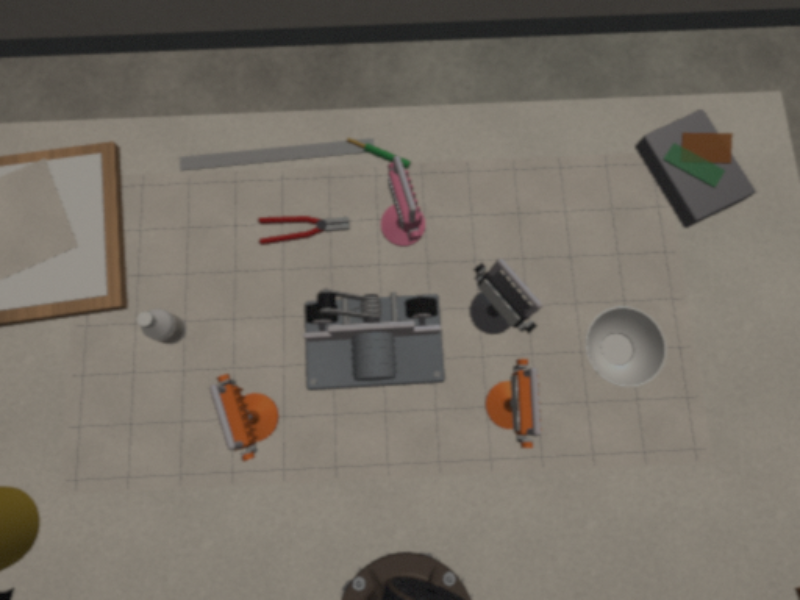

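Lamp look-alikes in the scene picture are orange (305,245), orange (500,240), pink (382,365) and black (307,305). I choose the black one, on the sander's -y side. The sander is at (410,305), with its x axis towards the scene camera. Next is a close crop of both views to check.

Run:
```python
import cv2,numpy as np
a=cv2.imread("pics/scene0.png")[155:235,170:310];b=cv2.imread("pics/top0.png")[155:260,185:355]
a=cv2.resize(a,(525,300),interpolation=cv2.INTER_CUBIC) # x3.75
b=cv2.resize(b,(486,300),interpolation=cv2.INTER_CUBIC) # x2.857
o=np.zeros((600,530,3),np.uint8);o[:300,:525]=a;o[300:,:486]=b
cv2.imwrite("pics/c.png",o)
```

```text
(no output)
```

View pics/c.png

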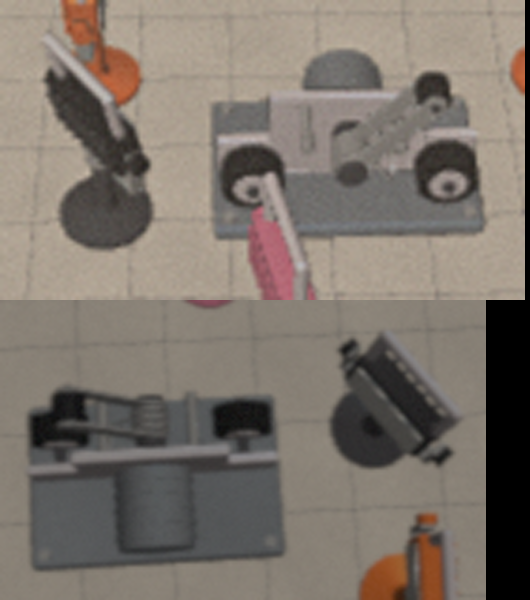

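The crop confirms the choice: black head, foot at crop (107,210), aluminium bar from (48,40) to (125,140). The arm leans to +y and its roller is at (432,90). Next I measure.

```bash
cat > h.py <<'E'
from cell import *
import cv2,numpy as np
def ray(c,uv):
    K,T=c["camera_matrix"],np.array(c["T"]); d=T[:3,:3]@np.linalg.solve(K,[uv[0],uv[1],1.]); return T[:3,3],d/np.linalg.norm(d)
def onz(c,uv,z):
    o,d=ray(c,uv); return o+d*(z-o[2])/d[2]
def tri(l):
    A=np.zeros((3,3));b=np.zeros(3)
    for c,uv in l:
        o,d=ray(c,uv);P=np.eye(3)-np.outer(d,d);A+=P;b+=P@o
    p=np.linalg.solve(A,b)
    return p,[np.linalg.norm((np.eye(3)-np.outer(ray(c,uv)[1],ray(c,uv)[1]))@(p-ray(c,uv)[0])) for c,uv in l]
def proj(c,p):
    T=np.array(c["T"]);q=c["camera_matrix"]@(T[:3,:3].T@(np.array(p)-T[:3,3]));return q[:2]/q[2]
E
python3 - <<'E'
from h import *
t=calibration("top");s=calibration("scene")
T=lambda u,v:(185+u/2.857,155+(v-300)/2.857)
S=lambda u,v:(170+u/3.75,155+v/3.75)
for n,p in dict(bl=(36,569),br=(284,553),tr=(273,397)).items(): print("top",n,onz(t,T(*p),20).round(1))
for n,p in dict(tl=(212,102),fl=(217,236),fr=(484,228)).items(): print("scene",n,onz(s,S(*p),20).round(1))
print("foot",onz(t,T(372,427),5).round(1),onz(s,S(107,210),8).round(1))
print("bar ends",tri([(t,T(383,338)),(s,S(125,140))]),tri([(t,T(458,413)),(s,S(50,42))]))
print("bar ends sw",tri([(t,T(383,338)),(s,S(50,42))]))
print("roller",tri([(t,T(70,405)),(s,S(432,90))]))
E
```

```text
top bl [416.6 160.1  20. ]
top br [420.5 -92.3  20. ]
top tr [583.1 -91.4  20. ]
scene tl [423.1 -91.4  20. ]
scene fl [597.4 -87.1  20. ]
scene fr [593.5 165.7  20. ]
foot [ 548.8 -195.4    5. ] [ 553.2 -192.8    8. ]
bar ends (array([ 603.72000242, -173.89544515,  165.2774172 ]), [np.float64(9.721714310770253), np.float64(9.72171431077023)]) (array([ 522.58641795, -233.00135015,  204.50638259]), [np.float64(2.3674569110493566), np.float64(2.367456911049266)])
bar ends sw (array([ 580.58688342, -194.51973374,  254.00387408]), [np.float64(27.741089340263713), np.float64(27.741089340263695)])
roller (array([553.69236767, 106.80628249, 167.78143515]), [np.float64(1.2318588587344552), np.float64(1.2318588587344619)])
```

Call:
arm_command:
  delta_pos:
    - [0.6, -0.35, 0.4]
    - [0.6, -0.35, 0.4]
    - [0.6, -0.35, 0.4]
    - [0.6, -0.35, 0.4]
    - [0.6, -0.35, 0.4]
  delta_rot:
    - [0, 0, -0.3]
    - [0, 0, -0.3]
    - [0, 0, -0.3]
    - [0, 0, -0.3]
    - [0, 0, -0.3]
  claw: [0, 0, 0, 0, 0]

```text
t: 0.57
eef_pos: [299.0, 518.7, 316.1]
tcp_rot: [3.141, 0.0, 2.426]
ft_force: [-0.6, -0.4, 0.1]
opening: 0.999
grip_force: 0.0
```

Call:
arm_command:
  delta_pos:
    - [0.4, -0.7, 0.12]
    - [0.4, -0.7, 0.12]
    - [0.4, -0.7, 0.12]
    - [0.4, -0.7, 0.12]
    - [0.4, -0.7, 0.12]
  delta_rot:
    - [0, 0, -0.3]
    - [0, 0, -0.3]
    - [0, 0, -0.3]
    - [0, 0, -0.3]
    - [0, 0, -0.3]
  claw: [0, 0, 0, 0, 0]

```text
t: 0.98
eef_pos: [397.9, 342.8, 345.0]
tcp_rot: [3.141, 0.0, 1.955]
ft_force: [0.2, 0.4, 0.8]
opening: 1.003
grip_force: 0.0
```

Call:
arm_command:
  delta_pos:
    - [0.28, -0.76, 0]
    - [0.28, -0.76, 0]
    - [0.28, -0.76, 0]
    - [0.28, -0.76, 0]
    - [0.28, -0.76, 0]
  delta_rot:
    - [0, 0, -0.3]
    - [0, 0, -0.3]
    - [0, 0, -0.3]
    - [0, 0, -0.3]
    - [0, 0, -0.3]
  claw: [0, 0, 0, 0, 0]

```text
t: 1.4
eef_pos: [467.5, 152.5, 344.7]
tcp_rot: [3.141, 0.0, 1.483]
ft_force: [0.1, 0.2, 1.3]
opening: 0.997
grip_force: 0.0
```

Call:
arm_command:
  delta_pos:
    - [0.04, -0.8, 0]
    - [0.04, -0.8, 0]
    - [0.04, -0.8, 0]
    - [0.04, -0.8, 0]
    - [0.04, -0.8, 0]
  delta_rot:
    - [0, 0, -0.3]
    - [0, 0, -0.3]
    - [0, 0, -0.3]
    - [0, 0, -0.3]
    - [0, 0, -0.3]
  claw: [0, 0, 0, 0, 0]

```text
t: 1.82
eef_pos: [476.8, -47.6, 344.7]
tcp_rot: [3.141, 0.0, 1.012]
ft_force: [1.1, 1.2, -0.2]
opening: 0.998
grip_force: 0.0
```

Call:
arm_command:
  delta_pos:
    - [0.1, -0.6, -0.04]
    - [0.1, -0.6, -0.04]
    - [0.1, -0.6, -0.04]
    - [0.1, -0.6, -0.04]
    - [0.1, -0.6, -0.04]
  delta_rot:
    - [0, 0, -0.25]
    - [0, 0, -0.25]
    - [0, 0, -0.25]
    - [0, 0, -0.25]
    - [0, 0, -0.25]
  claw: [0, 0, 0, 0, 0]

```text
t: 2.23
eef_pos: [502.4, -199.5, 333.4]
tcp_rot: [-3.141, 0.001, 0.621]
ft_force: [-0.3, -0.3, -0.8]
opening: 0.998
grip_force: 0.0
```

Run:
```python
from h import *
st=state();print(st["t"],st["eef_pos"],st["tcp_rot"],st["joints"])
c=calibration("wrist");np.savez("w1.npz",K=c["camera_matrix"],T=c["T"])
im=read_camera("wrist");cv2.imwrite("pics/w1.png",im[:,:,::-1])
```

```text
2.2333 [ 502.42453303 -199.49504359  333.35766449] [-3.14091221e+00  1.24377219e-03  6.20718229e-01] [-4.99765743e-01  2.67001165e-01  1.59027891e+00 -8.58324032e-04
  1.28546664e+00  4.50554850e-01]
```

View pics/w1.png

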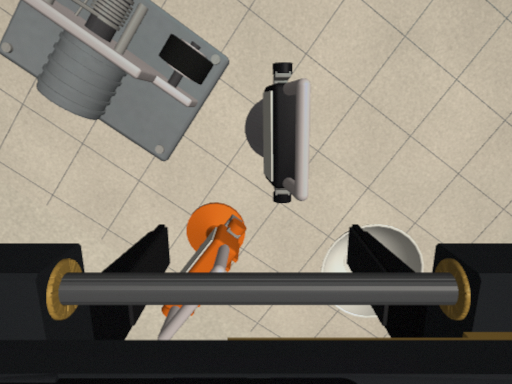

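The wrist picture shows the black lamp with its thin white light face on the left of the head (column 268). The tilt caps are at (283,70) and (282,195). The bar runs along column 302, rows 80–198, so it leans away from the beam and the beam is tipped up. The beam azimuth is about 126°.

Run:
```python
from h import *
w=np.load("w1.npz");c={"camera_matrix":w["K"],"T":w["T"]}
im=cv2.imread("pics/w1.png");hsv=cv2.cvtColor(im,cv2.COLOR_BGR2HSV)
a=onz(c,(283,72),133);b=onz(c,(282,195),133);L=(a+b)/2
print("lamp",a.round(1),b.round(1),L.round(1))
# bar edges per row
for v in (95,140,185): print(v,im[v,260:316].mean(1).astype(int).tolist())
for e in [(302,140)]:
    o,d=ray(c,e);q=o-L;B=q@d;D=B*B-(q@q-75**2);print("bar",[(o+d*(-B+k*np.sqrt(max(D,0)))).round(1).tolist() for k in(-1,1)],D)
u=onz(c,(302,85),195);v=onz(c,(302,195),195);dd=u-v;print("bar az",np.degrees(np.arctan2(dd[1],dd[0])),np.linalg.norm(dd))
dd=a-b;print("tilt az",np.degrees(np.arctan2(dd[1],dd[0])))
# sander corners z=20
for p in [(228,62),(165,160)]: print("corner",onz(c,p,20).round(1))
# foot circle left edge
print("foot left",onz(c,(245.5,129),6).round(1))
```

```text
lamp [ 603.1 -158.7  133. ] [ 498.8 -234.9  133. ] [ 550.9 -196.8  133. ]
95 [180, 179, 155, 108, 83, 83, 83, 85, 83, 84, 142, 201, 159, 42, 14, 14, 23, 30, 37, 40, 41, 41, 44, 42, 42, 44, 47, 51, 55, 57, 54, 52, 52, 50, 52, 56, 74, 89, 103, 120, 138, 152, 165, 178, 189, 191, 193, 192, 190, 185, 184, 184, 178, 178, 181, 182]
140 [56, 57, 56, 72, 85, 84, 83, 85, 85, 83, 104, 179, 155, 43, 12, 16, 17, 24, 31, 34, 34, 33, 35, 34, 36, 34, 34, 38, 37, 38, 40, 40, 37, 39, 37, 65, 86, 98, 116, 133, 151, 161, 175, 183, 188, 189, 191, 191, 184, 182, 183, 186, 187, 187, 183, 180]
185 [184, 183, 184, 182, 182, 182, 181, 180, 180, 180, 180, 168, 125, 53, 11, 9, 20, 21, 23, 23, 22, 23, 37, 62, 72, 74, 74, 74, 76, 79, 79, 78, 78, 79, 79, 80, 92, 110, 129, 146, 158, 171, 179, 185, 187, 189, 191, 184, 178, 181, 181, 181, 183, 181, 180, 181]
bar [[560.0, -204.4, 207.1], [559.8, -226.8, 64.8]] 5180.559505042911
bar az 37.432575150875635 97.1256374032841
tilt az 36.13565417664534
corner [583.9 -92.5  20. ]
corner [424.7 -93.2  20. ]
foot left [ 525.2 -161.2    6. ]
```

Run:
```python
from h import *
w=np.load("w1.npz");c={"camera_matrix":w["K"],"T":w["T"]};t=calibration("top");s=calibration("scene")
def draw(im,c,box,k,O,yaw,col):
    x0,y0,x1,y1=box
    R=np.array([[np.cos(yaw),-np.sin(yaw),0],[np.sin(yaw),np.cos(yaw),0],[0,0,1]])
    P=lambda p:tuple(int(q) for q in ((proj(c,np.array([*O,0])+R@np.array(p,float))-[x0,y0]+.5)*k*8).round())
    for z in(20,):
        pts=[(-90,-130,z),(80,-130,z),(80,130,z),(-90,130,z)]
        for i in range(4): cv2.line(im,P(pts[i]),P(pts[(i+1)%4]),col,1,cv2.LINE_AA,3)
    pts=[(0,-75,126),(12,-75,126),(12,75,126),(0,75,126)]
    for i in range(4): cv2.line(im,P(pts[i]),P(pts[(i+1)%4]),col,1,cv2.LINE_AA,3)
    cv2.line(im,P((33,0,80)),P((59,0,80)),col,1,cv2.LINE_AA,3)
    cv2.line(im,P((33,70.9,164)),P((59,70.9,164)),col,1,cv2.LINE_AA,3)
ims=[]
for n,f,cc,box,k in [("w","pics/w1.png",c,(0,0,235,165),1.7),("t","pics/top0.png",t,(190,180,290,250),4),("s","pics/scene0.png",s,(220,165,305,225),4.6)]:
    im=cv2.imread(f);x0,y0,x1,y1=box
    im=cv2.resize(im[y0:y1,x0:x1],None,fx=k,fy=k,interpolation=cv2.INTER_CUBIC)
    draw(im,cc,box,k,(509,36),0.0155,(0,255,0));ims.append(im)
o=np.zeros((600,800,3),np.uint8)
for im,(x,y) in zip(ims,[(0,0),(400,0),(0,300)]): o[y:y+im.shape[0],x:x+im.shape[1]]=im
cv2.imwrite("pics/d.png",o)
```

```text
(no output)
```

View pics/d.png

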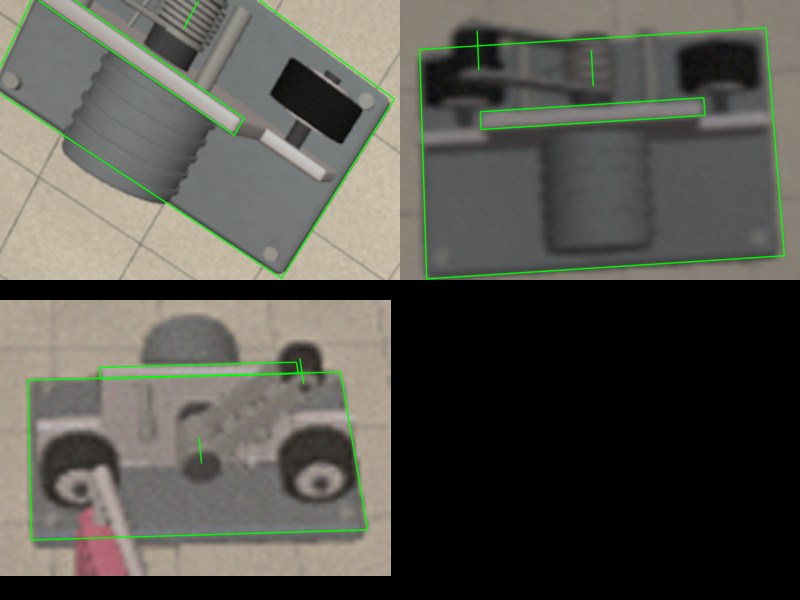

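The overlay with the sander origin at (509,36) and yaw 0.0155 fits all three views: plate corners, hanger top and roller. The pivot is therefore at (555,37,80). From its present pose the lamp needs about −37.7° of swivel and +21.8° of tilt. Next I approach the bar along the head's axis.

Call:
arm_command:
  delta_pos:
    - [0.255, -0.041, -0.3]
    - [0.255, -0.041, -0.3]
    - [0.255, -0.041, -0.3]
    - [0.255, -0.041, -0.3]
    - [0.255, -0.041, -0.3]
  delta_rot:
    - [0.08, 0.06, 0.012]
    - [0.08, 0.06, 0.012]
    - [0.08, 0.06, 0.012]
    - [0.08, 0.06, 0.012]
    - [0.08, 0.06, 0.012]
  claw: [0, 0, 0, 0, 0]

```text
t: 2.7
eef_pos: [565.7, -204.3, 259.5]
tcp_rot: [-2.984, 0.002, 0.647]
ft_force: [0.2, -0.1, 0.4]
opening: 1.002
grip_force: 0.0
```

Run:
```python
from h import *
st=state();print(st["t"],st["eef_pos"],st["tcp_rot"])
c=calibration("wrist");np.savez("w2.npz",K=c["camera_matrix"],T=c["T"])
im=read_camera("wrist");cv2.imwrite("pics/w2.png",im[:,:,::-1])
print(proj(c,[560,-204.4,207.1]),proj(c,[551,-196.5,133]))
```

```text
2.7 [ 565.72154942 -204.34767474  259.47069217] [-2.98368656e+00  1.98189656e-03  6.46520352e-01]
[265.17107056 222.09668508] [263.48748253 197.35334304]
```

View pics/w2.png

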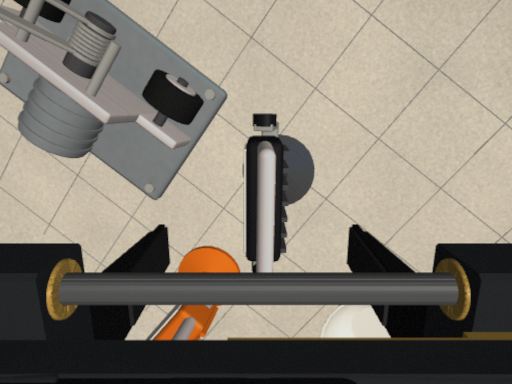

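The bar is at column 265, between the fingers, where predicted. Next I descend and close.

Call:
arm_command:
  delta_pos:
    - [-0.011, 0.003, -0.09]
    - [-0.022, 0.006, -0.18]
    - [-0.032, 0.008, -0.26]
    - [-0.032, 0.008, -0.285]
    - [-0.032, 0.008, -0.285]
  delta_rot:
    - [0, 0, 0]
    - [0, 0, 0]
    - [0, 0, 0]
    - [0, 0, 0]
    - [0, 0, 0]
  claw: [0, 0, 0, 0, 0]

```text
t: 3.17
eef_pos: [557.4, -202.8, 189.2]
tcp_rot: [-2.985, 0.001, 0.645]
ft_force: [0.4, 0.0, 1.1]
opening: 1.002
grip_force: 0.0
```

Call:
arm_command:
  delta_pos:
    - [0, 0, 0]
    - [0, 0, 0]
    - [0, 0, 0]
    - [0, 0, 0]
    - [0, 0, 0]
  delta_rot:
    - [0, 0, 0]
    - [0, 0, 0]
    - [0, 0, 0]
    - [0, 0, 0]
    - [0, 0, 0]
  claw: [0.6, 0.8, 1, 1, 1]

```text
t: 3.58
eef_pos: [558.1, -203.4, 189.0]
tcp_rot: [-2.985, 0.001, 0.645]
ft_force: [-0.2, -0.1, 0.4]
opening: 0.706
grip_force: 0.0
```

Call:
arm_command:
  delta_pos:
    - [0, 0, 0]
    - [0, 0, 0]
    - [0, 0, 0]
    - [0, 0, 0]
    - [0, 0, 0]
  delta_rot:
    - [0, 0, 0]
    - [0, 0, 0]
    - [0, 0, 0]
    - [0, 0, 0]
    - [0, 0, 0]
  claw: [1, 1, 1, 1, 1]

```text
t: 4.0
eef_pos: [558.0, -203.3, 188.4]
tcp_rot: [-2.985, 0.001, 0.645]
ft_force: [-0.0, -0.1, 0.4]
opening: 0.353
grip_force: 0.0
```

Run:
```python
from h import *
from scipy.spatial.transform import Rotation as Ro
st=state();print({k:np.round(st[k],3).tolist() for k in("t","eef_pos","tcp_rot","joints","ft_force","opening","grip_force")})
R=Ro.from_euler("xyz",st["tcp_rot"]).as_matrix();g=st["eef_pos"]-19*R[:,2];L=np.array([551,-196.5,133])
print("grasp",g,"from L",g-L,np.linalg.norm(g-L),"toolz",R[:,2],"toolx",R[:,0])
# goal arc
b1=np.array([4,233.2,-53]);b1/=np.linalg.norm(b1);y1=np.cross([0,0,1],b1);y1/=np.linalg.norm(y1);z1=np.cross(b1,y1)
print("goal bar",L+75*z1)
```

```text
{'t': 4.0, 'eef_pos': [557.961, -203.32, 188.359], 'tcp_rot': [-2.985, 0.001, 0.645], 'joints': [-0.491, 0.527, 1.579, 0.07, 1.179, 0.404], 'ft_force': [-0.008, -0.125, 0.412], 'opening': 0.353, 'grip_force': 0.0}
grasp [ 559.7678786  -205.68033885  207.12481148] from L [ 8.7678786  -9.18033885 74.12481148] 75.20400250734204 toolz [-0.0950824   0.12423945 -0.98768613] toolx [ 0.79901161  0.60131423 -0.00128076]
goal bar [ 551.28502254 -179.88318606  206.13549246]
```

Call:
arm_command:
  delta_pos:
    - [0, 0, 0]
    - [0, 0, 0]
    - [0, 0, 0]
    - [0, 0, 0]
    - [0, 0, 0]
  delta_rot:
    - [0, 0, 0]
    - [0, 0, 0]
    - [0, 0, 0]
    - [0, 0, 0]
    - [0, 0, 0]
  claw: [1, 1, 1, 1, 1]

```text
t: 4.42
eef_pos: [557.9, -203.3, 188.4]
tcp_rot: [-2.984, 0.001, 0.645]
ft_force: [-0.6, 0.1, -0.4]
opening: 0.117
grip_force: 30.0
```

Run:
```python
from h import *
from scipy.spatial.transform import Rotation as Ro
st=state();print({k:np.round(st[k],3).tolist() for k in("t","eef_pos","tcp_rot","joints","ft_force","opening","grip_force")})
R0=Ro.from_euler("xyz",st["tcp_rot"]);L=np.array([551,-196.5,133])
g0=st["eef_pos"]-19*R0.as_matrix()[:,2]; print("grasp",g0)
# head now from grasp: tool frame aligned w/ head: beam=tool y sign
d=g0-L; z0=d/np.linalg.norm(d)
bx=R0.as_matrix()[:,1]; bx=bx*np.sign(bx[1]); az0=np.arctan2(bx[1],bx[0])
h0=np.array([np.cos(az0),np.sin(az0)]); t0=np.arctan2(d[:2]@h0,d[2]); lat=d[:2]@[-h0[1],h0[0]]
az1=np.arctan2(233.2,4);t1=np.arctan2(53,233.2)
print("az,tilt now",np.degrees([az0,t0]),"lat",lat,"goal",np.degrees([az1,t1]))
H=lambda a,t:Ro.from_euler("ZY",[a,t])
H0=H(az0,t0); 
for nrow in (10,):
  prev=(st["eef_pos"],R0)
  base=prev
  for i in range(1,nrow+1):
    k=i/nrow;Q=H(az0+k*(az1-az0),t0+k*(t1-t0))*H0.inv()
    p=L+Q.apply(st["eef_pos"]-L);r=Q*R0
    dp=(p-base[0])/250;dr=(r*base[1].inv()).as_rotvec()/(np.pi/2)
    print(i,dp.round(3).tolist(),dr.round(3).tolist())
    if i%5==0: base=(p,r)
print("final tcp",p)
```

```text
{'t': 4.417, 'eef_pos': [557.932, -203.268, 188.406], 'tcp_rot': [-2.984, 0.001, 0.645], 'joints': [-0.491, 0.527, 1.579, 0.07, 1.179, 0.404], 'ft_force': [-0.594, 0.07, -0.389], 'opening': 0.117, 'grip_force': 29.99}
grasp [ 559.7375617  -205.63049878  207.17227672]
az,tilt now [126.94611571  -9.60272935] lat -1.4950581217528915 goal [89.01732142 12.80426607]
1 [-0.007, 0.006, 0.001] [-0.02, -0.014, -0.042]
2 [-0.012, 0.012, 0.002] [-0.042, -0.027, -0.084]
3 [-0.017, 0.019, 0.003] [-0.064, -0.039, -0.126]
4 [-0.021, 0.026, 0.003] [-0.087, -0.049, -0.168]
5 [-0.024, 0.034, 0.003] [-0.111, -0.058, -0.21]
6 [-0.002, 0.008, -0.0] [-0.024, -0.007, -0.042]
7 [-0.002, 0.017, -0.001] [-0.048, -0.012, -0.084]
8 [-0.002, 0.025, -0.002] [-0.073, -0.016, -0.126]
9 [-0.0, 0.034, -0.004] [-0.098, -0.018, -0.168]
10 [0.003, 0.042, -0.005] [-0.124, -0.018, -0.21]
final tcp [ 552.68188087 -184.25966829  187.87322617]
```

Call:
arm_command:
  delta_pos:
    - [-0.007, 0.006, 0.001]
    - [-0.012, 0.012, 0.002]
    - [-0.017, 0.019, 0.003]
    - [-0.021, 0.026, 0.003]
    - [-0.024, 0.034, 0.003]
  delta_rot:
    - [-0.02, -0.014, -0.042]
    - [-0.042, -0.027, -0.084]
    - [-0.064, -0.039, -0.126]
    - [-0.087, -0.049, -0.168]
    - [-0.111, -0.058, -0.21]
  claw: [1, 1, 1, 1, 1]

```text
t: 4.83
eef_pos: [551.9, -194.9, 189.3]
tcp_rot: [3.101, -0.0, 0.311]
ft_force: [1.2, 0.3, -1.8]
opening: 0.117
grip_force: 30.0
```

Call:
arm_command:
  delta_pos:
    - [-0.002, 0.008, 0]
    - [-0.002, 0.017, -0.001]
    - [-0.002, 0.025, -0.002]
    - [0, 0.034, -0.004]
    - [0.003, 0.042, -0.005]
  delta_rot:
    - [-0.024, -0.007, -0.042]
    - [-0.048, -0.012, -0.084]
    - [-0.073, -0.016, -0.126]
    - [-0.098, -0.018, -0.168]
    - [-0.124, -0.018, -0.21]
  claw: [1, 1, 1, 1, 1]

```text
t: 5.25
eef_pos: [552.5, -184.2, 188.1]
tcp_rot: [2.905, 0.001, -0.02]
ft_force: [-0.6, -0.6, -2.4]
opening: 0.12
grip_force: 30.0
```

Call:
arm_command:
  delta_pos:
    - [0, 0, 0]
    - [0, 0, 0]
    - [0, 0, 0]
    - [0, 0, 0]
    - [0, 0, 0]
  delta_rot:
    - [0, 0, 0]
    - [0, 0, 0]
    - [0, 0, 0]
    - [0, 0, 0]
    - [0, 0, 0]
  claw: [1, 1, 1, 1, 1]

```text
t: 5.67
eef_pos: [552.6, -184.6, 188.1]
tcp_rot: [2.908, 0.001, -0.017]
ft_force: [-1.0, 3.2, 2.5]
opening: 0.114
grip_force: 30.0
```

```bash
cat > lam.py <<'E'
from h import *
from scipy.spatial.transform import Rotation as Ro
st=state();print({k:np.round(st[k],3).tolist() for k in("t","eef_pos","tcp_rot","joints","ft_force","opening","grip_force")})
R0=Ro.from_euler("xyz",st["tcp_rot"]).as_matrix();L=np.array([551,-196.5,133])
g0=st["eef_pos"]-19*R0[:,2];d=g0-L
xb=R0[:,0]*np.sign(R0[0,0]);az=np.arctan2(xb[0],-xb[1]);h=np.array([np.cos(az),np.sin(az)])
print("grasp",g0,np.linalg.norm(d),"az,tilt",np.degrees([az,np.arctan2(d[:2]@h,d[2])]),"tool tilt",np.degrees(np.arctan2(-R0[:2,2]@h,-R0[2,2])),"goal 89.0 12.8")
E
python3 lam.py
```

```text
{'t': 5.667, 'eef_pos': [552.646, -184.558, 188.062], 'tcp_rot': [2.908, 0.001, -0.017], 'joints': [-0.332, 0.447, 1.742, -0.286, 0.9, 1.428], 'ft_force': [-1.041, 3.192, 2.494], 'opening': 0.114, 'grip_force': 29.991}
grasp [ 552.74800388 -180.1544172   206.54460176] 75.35941906839899 az,tilt [89.0312051  12.55074851] tool tilt 13.405433693588376 goal 89.0 12.8
```

Call:
arm_command:
  delta_pos:
    - [0, 0, 0]
    - [0, 0, 0]
    - [0, 0, 0]
    - [0, 0, 0]
    - [0, 0, 0]
  delta_rot:
    - [0, 0, 0]
    - [0, 0, 0]
    - [0, 0, 0]
    - [0, 0, 0]
    - [0, 0, 0]
  claw: [0, 0, 0, 0, 0]

```text
t: 6.08
eef_pos: [552.7, -184.4, 187.8]
tcp_rot: [2.907, 0.002, -0.017]
ft_force: [1.0, 0.1, 0.3]
opening: 0.41
grip_force: 0.0
```

Call:
arm_command:
  delta_pos:
    - [0.001, 0.023, 0.1]
    - [0.002, 0.05, 0.21]
    - [0.002, 0.085, 0.36]
    - [0.002, 0.12, 0.5]
    - [0.002, 0.13, 0.55]
  delta_rot:
    - [0, 0, 0]
    - [0, 0, 0]
    - [0, 0, 0]
    - [0, 0, 0]
    - [0, 0, 0]
  claw: [0, 0, 0, 0, 0]

```text
t: 6.5
eef_pos: [554.2, -151.2, 330.5]
tcp_rot: [2.905, -0.004, -0.016]
ft_force: [-0.2, -0.3, 0.4]
opening: 0.764
grip_force: 0.0
```

Run:
```python
from h import *
st=state();print(st["t"],st["eef_pos"],st["tcp_rot"])
c=calibration("wrist");np.savez("w3.npz",K=c["camera_matrix"],T=c["T"])
im=read_camera("wrist")[:,:,::-1].copy();cv2.imwrite("pics/w3.png",im)
for p in ([552,-179.9,206],[512,-179.2,206],[592,-180.5,206],[551,-196.5,133],[555,36.7,80],[554,108,164]): 
    q=proj(c,p);print(p,q.round(0)); cv2.circle(im,tuple(int(x) for x in q.round()),2,(0,255,0),1)
cv2.imwrite("pics/w3b.png",im)
cv2.imwrite("pics/top3.png",read_camera("top")[:,:,::-1])
```

```text
6.5 [ 554.15474375 -151.15627622  330.50291681] [ 2.90530085 -0.00446505 -0.0163442 ]
[552, -179.9, 206] [257. 192.]
[512, -179.2, 206] [257. 234.]
[592, -180.5, 206] [257. 147.]
[551, -196.5, 133] [256. 177.]
[555, 36.7, 80] [ 38. 177.]
[554, 108, 164] [-96. 203.]
```

View pics/w3b.png

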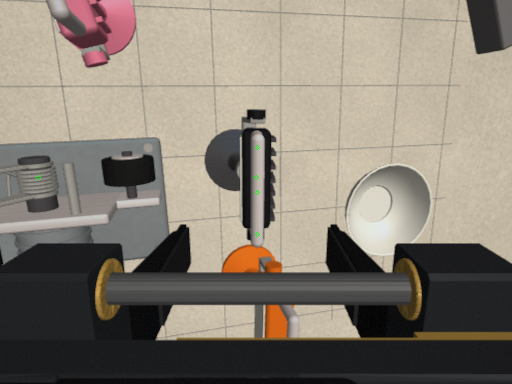

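The wrist view confirms the aim: the bar lies along column 257, with its middle at (257,190), right on the predicted goal points. The pivot marker at (38,177) sits on the spring body. Nothing else has moved. Next I go to the roller, with the tool leaning to +y along the arm.

Call:
arm_command:
  delta_pos:
    - [0, 0.8, 0]
    - [0, 0.8, 0]
    - [0, 0.8, 0]
    - [0, 0.8, 0]
    - [0, 0.8, 0]
  delta_rot:
    - [-0.1, 0, 0.01]
    - [-0.1, 0, 0.01]
    - [-0.1, 0, 0.01]
    - [-0.1, 0, 0.01]
    - [-0.1, 0, 0.01]
  claw: [0, 0, 0, 0, 0]

```text
t: 7.02
eef_pos: [552.6, 50.5, 323.9]
tcp_rot: [2.75, 0.002, -0.001]
ft_force: [-0.5, -0.5, 0.1]
opening: 0.999
grip_force: 0.0
```

Call:
arm_command:
  delta_pos:
    - [0, 0.15, -0.02]
    - [0, 0.3, -0.06]
    - [0, 0.45, -0.15]
    - [0, 0.5, -0.21]
    - [0, 0.5, -0.22]
  delta_rot:
    - [-0.1, 0, 0.01]
    - [-0.1, 0, 0.01]
    - [-0.1, 0, 0.01]
    - [-0.1, 0, 0.01]
    - [-0.1, 0, 0.01]
  claw: [0, 0, 0, 0, 0]

```text
t: 7.43
eef_pos: [552.0, 175.8, 265.6]
tcp_rot: [2.591, 0.008, 0.018]
ft_force: [-0.3, -0.8, -0.9]
opening: 0.997
grip_force: 0.0
```

Run:
```python
from h import *
im=read_camera("wrist")
st=state();print(st["t"],st["eef_pos"],st["tcp_rot"],st["joints"])
c=calibration("wrist")
im=read_camera("wrist")[:,:,::-1].copy()
for p in ([554,107.6,164],[555,36.7,80],[541,107.4,164],[567,107.8,164]): 
    q=proj(c,p);print(p,q.round(0)); cv2.circle(im,tuple(int(x) for x in q.round()),2,(0,255,0),1)
cv2.imwrite("pics/w4.png",im)
```

```text
7.4833 [552.42712695 173.99375992 266.97498929] [2.59064915 0.00651221 0.0165982 ] [ 0.41686545  0.49560404  1.51585132 -0.50912254  1.39560892  2.12801483]
[554, 107.6, 164] [261. 190.]
[555, 36.7, 80] [274. 168.]
[541, 107.4, 164] [261. 204.]
[567, 107.8, 164] [261. 175.]
```

View pics/w4.png

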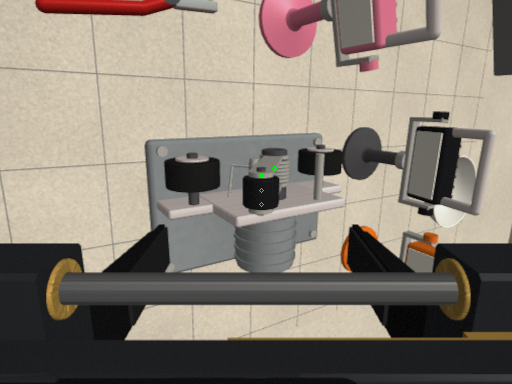

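The roller is at (261,192), between the fingers and on the prediction. Next I descend along the arm, pre-close, then pinch.

Call:
arm_command:
  delta_pos:
    - [0.001, -0.06, -0.1]
    - [0.002, -0.13, -0.2]
    - [0.004, -0.2, -0.32]
    - [0.005, -0.26, -0.41]
    - [0.005, -0.29, -0.453]
  delta_rot:
    - [0, 0, 0]
    - [0, 0, 0]
    - [0, 0, 0]
    - [0, 0, 0]
    - [0, 0, 0]
  claw: [0.35, 0.35, 0.35, 0.35, 0.35]

```text
t: 7.95
eef_pos: [553.7, 97.2, 155.5]
tcp_rot: [2.592, 0.004, 0.011]
ft_force: [0.1, 0.0, 0.1]
opening: 0.708
grip_force: 0.0
```

Call:
arm_command:
  delta_pos:
    - [0, 0, 0]
    - [0, 0, 0]
    - [0, 0, 0]
    - [0, 0, 0]
    - [0, 0, 0]
  delta_rot:
    - [0, 0, 0]
    - [0, 0, 0]
    - [0, 0, 0]
    - [0, 0, 0]
    - [0, 0, 0]
  claw: [1, 1, 1, 1, 1]

```text
t: 8.37
eef_pos: [554.9, 101.5, 158.2]
tcp_rot: [2.594, -0.001, 0.015]
ft_force: [-1.2, 6.1, -0.8]
opening: 0.356
grip_force: 2.4
```

```bash
cat > arc.py <<'E'
from h import *
from scipy.spatial.transform import Rotation as Ro
st=state();print({k:np.round(st[k],3).tolist() for k in("t","eef_pos","tcp_rot","joints","ft_force","opening","grip_force")})
R0=Ro.from_euler("xyz",st["tcp_rot"]);P=np.array([555,36.7,80]);X=np.array([1,.0155,0]);Y=np.array([-.0155,1,0])
e=st["eef_pos"];z=R0.as_matrix()[:,2]
d=e-12*z-P;print("roller lean",np.arctan2(d@Y,d[2]),"r",np.hypot(d@Y,d[2]),"x off",d@X)
# roller offset in tool frame assumed: roller at rest lean 0.7 plus measured
a0=np.arctan2(d@Y,d[2]);r0=np.hypot(d@Y,d[2])
N=15;a1=-0.63;turn=0.90
base=(e,R0)
for i in range(1,N+1):
    k=i/N;a=a0+k*(a1-a0);Q=Ro.from_rotvec(X*turn*k)
    p=P+X*(d@X)+r0*(Y*np.sin(a)+np.array([0,0,np.cos(a)]))+12*Q.apply(z);r=Q*R0
    print(i,((p-base[0])/250).round(3).tolist(),((r*base[1].inv()).as_rotvec()/(np.pi/2)).round(3).tolist())
    if i%5==0: base=(p,r)
E
python3 arc.py
```

```text
{'t': 8.367, 'eef_pos': [554.933, 101.524, 158.154], 'tcp_rot': [2.594, -0.001, 0.015], 'joints': [0.305, 0.57, 1.711, -0.591, 1.111, 2.197], 'ft_force': [-1.208, 6.098, -0.834], 'opening': 0.356, 'grip_force': 2.442}
roller lean 0.677163661180123 r 113.42809567289352 x off 0.9324070720052493
1 [0.0, -0.029, 0.022] [0.038, 0.001, -0.0]
2 [0.001, -0.06, 0.041] [0.076, 0.001, 0.0]
3 [0.001, -0.093, 0.058] [0.115, 0.002, 0.0]
4 [0.002, -0.127, 0.071] [0.153, 0.002, 0.0]
5 [0.003, -0.163, 0.081] [0.191, 0.003, -0.0]
6 [0.001, -0.036, 0.007] [0.038, 0.001, -0.0]
7 [0.001, -0.072, 0.011] [0.076, 0.001, 0.0]
8 [0.002, -0.109, 0.012] [0.115, 0.002, 0.0]
9 [0.002, -0.146, 0.009] [0.153, 0.002, -0.0]
10 [0.003, -0.182, 0.003] [0.191, 0.003, -0.0]
11 [0.001, -0.036, -0.009] [0.038, 0.001, 0.0]
12 [0.001, -0.07, -0.021] [0.076, 0.001, 0.0]
13 [0.002, -0.104, -0.037] [0.115, 0.002, 0.0]
14 [0.002, -0.135, -0.055] [0.153, 0.002, -0.0]
15 [0.003, -0.166, -0.076] [0.191, 0.003, 0.0]
```

Call:
arm_command:
  delta_pos:
    - [0, 0, 0]
    - [0, 0, 0]
    - [0, 0, 0]
    - [0, 0, 0]
    - [0, 0, 0]
  delta_rot:
    - [0, 0, 0]
    - [0, 0, 0]
    - [0, 0, 0]
    - [0, 0, 0]
    - [0, 0, 0]
  claw: [1, 1, 1, 1, 1]

```text
t: 8.78
eef_pos: [554.9, 101.8, 157.9]
tcp_rot: [2.594, -0.001, 0.015]
ft_force: [-0.2, 5.4, 1.9]
opening: 0.329
grip_force: 30.0
```

```bash
python3 arc.py
```

```text
{'t': 8.783, 'eef_pos': [554.915, 101.833, 157.884], 'tcp_rot': [2.594, -0.001, 0.015], 'joints': [0.305, 0.57, 1.711, -0.591, 1.11, 2.197], 'ft_force': [-0.173, 5.397, 1.939], 'opening': 0.329, 'grip_force': 30.002}
roller lean 0.680793109789039 r 113.41161824295965 x off 0.9180111595157814
1 [0.0, -0.029, 0.022] [0.038, 0.001, 0.0]
2 [0.001, -0.06, 0.042] [0.076, 0.001, 0.0]
3 [0.001, -0.093, 0.058] [0.115, 0.002, -0.0]
4 [0.002, -0.127, 0.072] [0.153, 0.002, -0.0]
5 [0.003, -0.163, 0.082] [0.191, 0.003, -0.0]
6 [0.001, -0.036, 0.007] [0.038, 0.001, 0.0]
7 [0.001, -0.073, 0.011] [0.076, 0.001, 0.0]
8 [0.002, -0.109, 0.012] [0.115, 0.002, -0.0]
9 [0.002, -0.146, 0.009] [0.153, 0.002, 0.0]
10 [0.003, -0.182, 0.004] [0.191, 0.003, 0.0]
11 [0.001, -0.036, -0.009] [0.038, 0.001, -0.0]
12 [0.001, -0.07, -0.021] [0.076, 0.001, -0.0]
13 [0.002, -0.104, -0.037] [0.115, 0.002, -0.0]
14 [0.002, -0.136, -0.055] [0.153, 0.002, -0.0]
15 [0.003, -0.166, -0.076] [0.191, 0.003, -0.0]
```

Call:
arm_command:
  delta_pos:
    - [0, -0.029, 0.022]
    - [0.001, -0.06, 0.042]
    - [0.001, -0.093, 0.058]
    - [0.002, -0.127, 0.072]
    - [0.003, -0.163, 0.082]
  delta_rot:
    - [0.038, 0.001, 0]
    - [0.076, 0.001, 0]
    - [0.115, 0.002, 0]
    - [0.153, 0.002, 0]
    - [0.191, 0.003, 0]
  claw: [1, 1, 1, 1, 1]

```text
t: 9.2
eef_pos: [555.4, 62.2, 179.0]
tcp_rot: [2.899, -0.001, 0.015]
ft_force: [-6.2, 14.3, 6.8]
opening: 0.327
grip_force: 30.0
```

Call:
arm_command:
  delta_pos:
    - [0.001, -0.036, 0.007]
    - [0.001, -0.073, 0.011]
    - [0.002, -0.109, 0.012]
    - [0.002, -0.146, 0.009]
    - [0.003, -0.182, 0.004]
  delta_rot:
    - [0.038, 0.001, 0]
    - [0.076, 0.001, 0]
    - [0.115, 0.002, 0]
    - [0.153, 0.002, 0]
    - [0.191, 0.003, 0]
  claw: [1, 1, 1, 1, 1]

```text
t: 9.62
eef_pos: [556.1, 16.2, 180.7]
tcp_rot: [-3.085, -0.001, 0.015]
ft_force: [-5.4, 12.8, 8.3]
opening: 0.333
grip_force: 30.0
```

```bash
sed -i 's/12\*/15.3*/g; s/N=15/N=5/; s/turn=0.90/turn=0.30/' arc.py; python3 arc.py
```

```text
{'t': 9.617, 'eef_pos': [556.095, 16.182, 180.659], 'tcp_rot': [-3.085, -0.001, 0.015], 'joints': [-0.118, 0.432, 1.77, 0.07, 0.947, 1.397], 'ft_force': [-5.377, 12.832, 8.342], 'opening': 0.333, 'grip_force': 29.998}
roller lean -0.18258598337447068 r 117.89340671414676 x off 0.7644574437785217
1 [0.001, -0.037, -0.009] [0.038, 0.001, 0.0]
2 [0.001, -0.074, -0.022] [0.076, 0.001, -0.0]
3 [0.002, -0.109, -0.038] [0.115, 0.002, 0.0]
4 [0.002, -0.143, -0.057] [0.153, 0.002, 0.0]
5 [0.003, -0.174, -0.079] [0.191, 0.003, 0.0]
```

```bash
sed -i 's/15.3\*/7.5*/g' arc.py; python3 arc.py
```

```text
{'t': 9.617, 'eef_pos': [556.095, 16.182, 180.659], 'tcp_rot': [-3.085, -0.001, 0.015], 'joints': [-0.118, 0.432, 1.77, 0.07, 0.947, 1.397], 'ft_force': [-5.377, 12.832, 8.342], 'opening': 0.333, 'grip_force': 29.998}
roller lean -0.19145674948696778 r 110.15919341482167 x off 0.7709363098345012
1 [0.001, -0.036, -0.009] [0.038, 0.001, 0.0]
2 [0.001, -0.071, -0.021] [0.076, 0.001, -0.0]
3 [0.002, -0.104, -0.036] [0.115, 0.002, 0.0]
4 [0.002, -0.137, -0.054] [0.153, 0.002, 0.0]
5 [0.003, -0.167, -0.075] [0.191, 0.003, 0.0]
```

Call:
arm_command:
  delta_pos:
    - [0.001, -0.036, -0.009]
    - [0.001, -0.071, -0.021]
    - [0.002, -0.104, -0.037]
    - [0.002, -0.137, -0.056]
    - [0.003, -0.163, -0.074]
  delta_rot:
    - [0.038, 0.001, 0]
    - [0.076, 0.001, 0]
    - [0.115, 0.002, 0]
    - [0.153, 0.002, 0]
    - [0.191, 0.003, 0]
  claw: [1, 1, 1, 1, 1]

```text
t: 10.03
eef_pos: [556.7, -24.2, 162.6]
tcp_rot: [-2.782, 0.0, 0.016]
ft_force: [-5.5, 42.7, 38.9]
opening: 0.333
grip_force: 30.0
```

Call:
arm_command:
  delta_pos:
    - [0, 0, 0]
    - [0, 0, 0]
    - [0, 0, 0]
    - [0, 0, 0]
    - [0, 0, 0]
  delta_rot:
    - [0, 0, 0]
    - [0, 0, 0]
    - [0, 0, 0]
    - [0, 0, 0]
    - [0, 0, 0]
  claw: [1, 1, 1, 1, 1]

```text
t: 10.45
eef_pos: [556.6, -22.9, 163.3]
tcp_rot: [-2.784, 0.001, 0.017]
ft_force: [-4.0, 17.2, 24.2]
opening: 0.329
grip_force: 30.0
```

```bash
python3 arc.py|head -2
```

```text
{'t': 10.45, 'eef_pos': [556.631, -22.868, 163.269], 'tcp_rot': [-2.784, 0.001, 0.017], 'joints': [-0.324, 0.494, 1.769, 0.392, 1.039, 1.002], 'ft_force': [-3.995, 17.221, 24.204], 'opening': 0.329, 'grip_force': 30.007}
roller lean -0.6033369177506566 r 109.65497170746544 x off 0.7186619511704831
```

The tangential push is about 28 N against a 7 N spring, at a lean of −0.603, so the arm is on the stop. I check the final scene.

Run:
```python
from h import *
s=read_camera("scene")[:,:,::-1];t=read_camera("top")[:,:,::-1];w=read_camera("wrist")[:,:,::-1]
o=np.zeros((600,800,3),np.uint8)
o[:300,:400]=cv2.resize(s[150:246,150:278],(400,300),interpolation=cv2.INTER_CUBIC)
o[:300,400:]=cv2.resize(t[130:274,180:372],(400,300),interpolation=cv2.INTER_CUBIC)
o[300:,:400]=cv2.resize(w,(400,300))
o[300:,400:]=cv2.resize(s,(400,300))
cv2.imwrite("pics/f.png",o);st=state();print(st["t"],st["eef_pos"],st["ft_force"])
```

```text
10.6 [556.62709476 -22.86554729 163.26242289] [-5.30860675 16.56897753 23.04620531]
```

View pics/f.png

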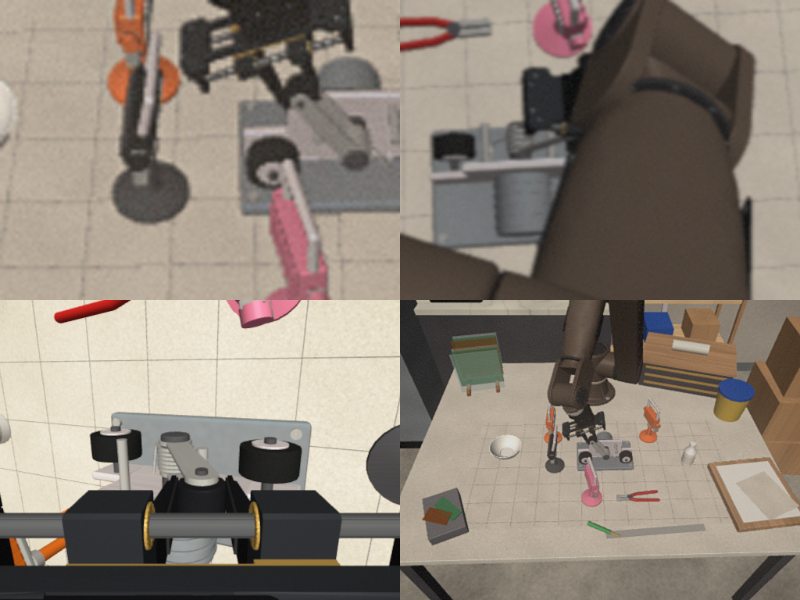

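The wrist view shows the roller pinched at (203,475) with the arm leaning to −y. The lamp stands clear at scene crop (145,100), still in its aimed pose, and the bowl, bottle and pliers are where they were. I hand the job in.

```bash
python3 -c "
from cell import *
print(job_done())"
```

```text
the job is handed in; nothing more can be done
None
```

I aimed the lamp at the tensioner pivot by its bar, then swung the tensioner arm fully against its stop and handed the job in at about 10.6 s with the roller still gripped; the bowl, bottle and pliers were not touched.

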